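Test the push-button canisters and set the worn one aside

TASK

Working from left to right along the rack, press the button of each storage canister fully down to see whether it stays down when let go. Take the one canister whose button springs up again out of the rack and set it down gently, upright, in the middle of the round wooden coaster; leave the sound ones in the rack with their buttons down. Do not move the timer, the tin or the glass.

Things in the scene. Friction and masses are not known exactly. Their poses are not given: they have to be found in the camera images.
- rack: dark wooden rack fixed to the worktop, 282 mm long (y axis, +y to the robot's left), 85 mm deep and high. Three pockets side by side, centres at y = +100, 0, -100 mm, each 66 mm square inside and 55 mm deep, lean 30 degrees toward the robot (mouths look up and to the rack's -x). Origin: on the worktop under the middle pocket; z up.
- can_1_mid (a point): centre, half-way up the body, of a square storage canister, one of three alike in any order. z axis: from bottom to lid, in the rack 30 degrees off vertical, top leaning toward the robot; x, y square to the flat sides, y along the rack. On the lid's middle is a round steel push-button, 36 mm across; its top is 72 mm from here along z when up, 62 when down.
- can_1: the same canister as can_1_mid: white body, grey lid, 56 mm square, 120 mm high without its button, about 0.25 kg; in the rack its upper 65 mm stand free and it has up to 10 mm play across the pocket. Origin: centre of its underside, same axes
- can_1_button (a joint): travel in m of its push-button: 0 up (12 mm proud of the lid), 0.010 fully down (2 mm proud). Pressing it along the canister takes 3 to 5 N. Let go, a sound button stays down; one with a worn catch springs up again at once. Just one of the three is worn; only pressing tells which.
- can_2_mid (a point): centre, half-way up the body, of a square storage canister, one of three alike in any order. z axis: from bottom to lid, in the rack 30 degrees off vertical, top leaning toward the robot; x, y square to the flat sides, y along the rack. On the lid's middle is a round steel push-button, 36 mm across; its top is 72 mm from here along z when up, 62 when down.
- can_2: the same canister as can_2_mid: white body, grey lid, 56 mm square, 120 mm high without its button, about 0.25 kg; in the rack its upper 65 mm stand free and it has up to 10 mm play across the pocket. Origin: centre of its underside, same axes
- can_2_button (a joint): travel in m of its push-button: 0 up (12 mm proud of the lid), 0.010 fully down (2 mm proud). Pressing it along the canister takes 3 to 5 N. Let go, a sound button stays down; one with a worn catch springs up again at once. Just one of the three is worn; only pressing tells which.
- can_3_mid (a point): centre, half-way up the body, of a square storage canister, one of three alike in any order. z axis: from bottom to lid, in the rack 30 degrees off vertical, top leaning toward the robot; x, y square to the flat sides, y along the rack. On the lid's middle is a round steel push-button, 36 mm across; its top is 72 mm from here along z when up, 62 when down.
- can_3: the same canister as can_3_mid: white body, grey lid, 56 mm square, 120 mm high without its button, about 0.25 kg; in the rack its upper 65 mm stand free and it has up to 10 mm play across the pocket. Origin: centre of its underside, same axes
- can_3_button (a joint): travel in m of its push-button: 0 up (12 mm proud of the lid), 0.010 fully down (2 mm proud). Pressing it along the canister takes 3 to 5 N. Let go, a sound button stays down; one with a worn catch springs up again at once. Just one of the three is worn; only pressing tells which.
- coaster_top (a point): centre of the top face of the round wooden coaster, 90 mm across, 8 mm thick, fixed flat on the worktop beyond the right-hand end of the rack
- egg_timer_mid (a point): bystander: wind-up kitchen timer, round, 62 mm across, 60 mm high, point half-way up
- tin_1_mid (a point): bystander: low round food tin, 86 mm across, 40 mm high, point half-way up
- glass_1_mid (a point): bystander: small clear drinking glass, 51 mm across, 59 mm high, point half-way up
Mind the look-alikes: they are no part of the job. What is shaped like the can_2 but yellow is not meant.

How it is judged:
By the outcome, as a careful person would: the job done as asked, in the order asked, and still so for the second after the job is handed in, with the robot touching nothing.
It also fails if it takes over 61 s, if anything falls off the work surface, if the arm or the gripper's body presses on something with over 40 N, if the wrist force passes 120 N, or if a joint passes its speed limit or range.

ROBOT

A 6-joint arm with a two-finger parallel gripper is mounted at the origin on a cart in front of the work surface, level with it; the furniture and walls round the work are solid. World frame = base frame: x ahead of the robot, y to its left, z up, the work surface at z = 0. Lengths are in m, angles in degrees, forces in N, time in s.
With the tool pointing down it reaches from about 0.35 to 0.975 m from the base axis. Payload 4.9 kg.
Tool frame: the origin (TCP) lies where the fingers leave the gripper's body, on its centre line; the fingertips stand 73 mm ahead of it and the grasp point (between the pads) lies 54 mm ahead of it; z points along the fingers, y is the line along which they close (so a half turn about z gives the same grasp; the last joint's range is limited). The gripper opens to 85 mm and grips with 20 to 120 N. Pads are 22 mm wide; open, the fingers measure 114 mm over their backs; the gripper's body (76 mm by 85 mm) begins 54 mm behind the grasp point. The pads swing forward as they close: fully open they stand 13 mm farther back than shut.
Start: joints at [-81.761, 3.019, 92.412, -0, 84.569, -6.818], TCP at [0.162, -0.604, 0.304] pointing down, gripper open.
Joint ranges: [-172.51, 172.51], [-57.92, 126.97], [3.15, 148.05], [-58.71, 238.71], [5.1, 150.11], [-179.66, 179.66]. Speed limits (degrees/s): [147.25, 147.25, 180, 180, 180, 180].

INTERFACE

Orientations are given as a 3x3 rotation matrix whose columns are the frame's x, y, z axes.
In Python, from station import ctrl, optics gives the robot as it stands.
- The arm moves only by the tool jog_arm, never from a script. Its arguments are lists of equal length, an entry for each row: "turn": the turn, a rotation vector about the tool's x, y, z as a fraction of full scale, a list of three; "xyz": the shift along the tool's x, y, z as a fraction of full scale, a list of three; "claw": the closure, from 0 (fully open) to 1 (shut). A call has 1 to 20 rows; each row is the pose to reach, as a shift and turn from the pose commanded when the call began, along the tool's axes at that moment; what a row does not reach only later rows make up. Full scale, the value 1, is 500 mm for a shift and 90 degrees for a turn. A row lasts 1/10 s, in which the tool goes at most 50 mm and 8.59 degrees, less where a joint would pass 70% of its speed; a pose out of reach is approached as far as the arm can. A call with a number of a shift or a turn outside -1 to 1 is refused whole. A call with a gripper value outside its range is refused whole. The fingers move at their own pace and stop on an object; "squeeze" is the grip in N (left out, the last holds). Time passes only in rows, so rows that repeat a pose let the fingers close. It gives the time, the measured TCP pose, the force, the opening and the grip force at its end, in the units of the state.
- ctrl.observe(): the state, without advancing time (a new reading comes with each control period).
- optics.capture(name): name is "scene" or "top" or "wrist"; returns a dict with "color" (420x560x3 uint8, red, green, blue), "camera_matrix" (3x3 intrinsics, pixels), "extrinsics" (4x4, takes a point from camera to world coordinates). Camera axes: x right, y down, z forward; pixel columns grow to the right and rows downward; lengths in m; the calibration is good to about 2 mm. A picture is of the moment at which its call begins. There is no depth.
- ctrl.sign_off(): hands the job in; it is judged then, once.
The state is a dict: "time_s": time; "joint_pos": joint angles; "qvel": joint speeds; "tau": joint torques, N m; "ee_pos": TCP position; "ee_rot": TCP orientation; "force": force on the tool from outside, world axes, zero at the start; "wrist_torque": the same for the moment, N m; "finger_gap": opening from 0.0 (shut) to 1.0 (fully open); "finger_force": force on a finger pad.
Only numpy, scipy, OpenCV 4.12 (cv2) and the standard library are available. Lean on these libraries where they do the work, as an engineer would, in place of code of your own. Each camera call takes 0.05 s, during which the arm holds its last target. There are 200 camera calls.

## Working session

There is one attempt and no reset: what is moved stays moved. The work goes in short steps, Python scripts to look and compute and a tool call to move; the robot and the scene stay as the last step left them, time stands still between calls to the robot, and variables do not carry over. Pictures are saved under pics/ and viewed, at most 10 in all, crops included, and the job is handed in when it is done.

Besides the shell and the picture viewer there is one more tool, called after ">>>" as a command line: name --argument value ..., lists and objects as JSON in quotes. jog_arm: Moves the arm, as the interface text tells. Shift numbers are shares of 500 mm and turn numbers shares of 90 degrees, none past 1 either way. Its arguments: {"type":"object","properties":{"turn":{"type":"array"},"xyz":{"type":"array"},"claw":{"type":"array"},"squeeze":{"type":"number"}},"required":["turn","xyz","claw"]}

```bash
mkdir -p pics; ls
python3 - <<'E'
from station import ctrl, optics
import cv2,numpy as np
s=ctrl.observe(); print(s)
ims=[]
for n in ("scene","top"):
    r=optics.capture(n); np.savez(f"pics/{n}0.npz",**r)
    print(n,r["camera_matrix"].round(1).tolist(),r["extrinsics"].round(4).tolist())
    cv2.imwrite(f"pics/{n}0.png",cv2.resize(r["color"][:,:,::-1],None,fx=1.4,fy=1.4))
E
```

```text
pics
{'time_s': 0.0, 'joint_pos': array([-8.17606793e+01,  3.05570335e+00,  9.24941263e+01, -1.09252848e-03,
        8.45683639e+01, -6.81578196e+00]), 'qvel': array([ 0.00064321, -0.01977043,  0.06084815,  0.07799477, -0.01797531,
        0.04969028]), 'tau': array([ 9.73575737e-06, -3.93680978e+01, -3.70175207e+01, -5.16962098e-05,
        6.98417585e-03,  1.54256179e-05]), 'ee_pos': array([ 0.16229404, -0.60305562,  0.30265849]), 'ee_rot': array([[ 9.65676029e-01,  2.59749317e-01, -3.14412029e-04],
       [ 2.59749409e-01, -9.65673903e-01,  2.03885185e-03],
       [ 2.25970884e-04, -2.05053870e-03, -9.99997872e-01]]), 'force': array([ 0.63459656, -0.76821334,  0.03110174]), 'wrist_torque': array([-0.00662157,  0.05416984, -0.00515877]), 'finger_force': 0.0, 'finger_gap': 1.0002931066092415}
scene [[454.4, 0.0, 278.1], [0.0, 454.4, 206.2], [0.0, 0.0, 1.0]] [[-0.8485, -0.3216, 0.4202, 0.0006], [-0.5287, 0.4827, -0.6982, 0.8856], [0.0218, -0.8146, -0.5796, 0.8619], [0.0, 0.0, 0.0, 1.0]]
top [[423.7, 0.0, 272.5], [0.0, 423.7, 209.1], [0.0, 0.0, 1.0]] [[0.0188, -0.9799, 0.1984, 0.3542], [-0.9997, -0.0151, 0.0206, -0.0212], [-0.0172, -0.1987, -0.9799, 1.1827], [0.0, 0.0, 0.0, 1.0]]
```

View pics/scene0.png

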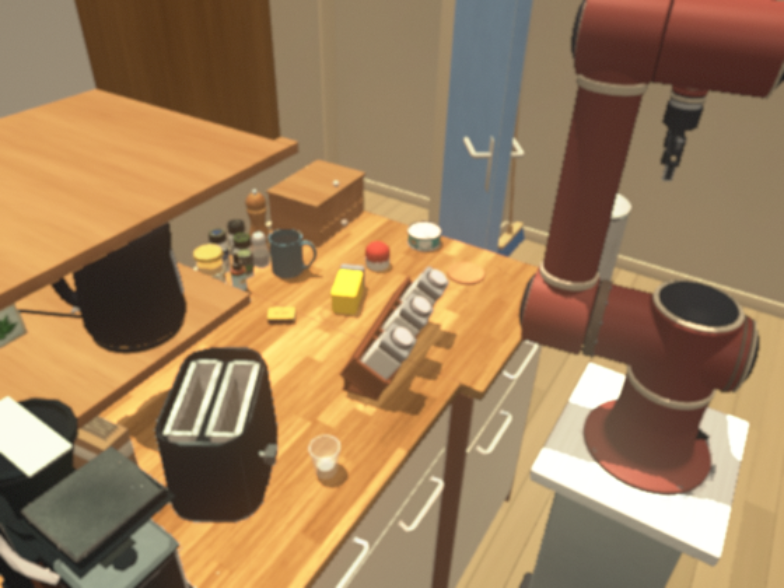

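View pics/top0.png

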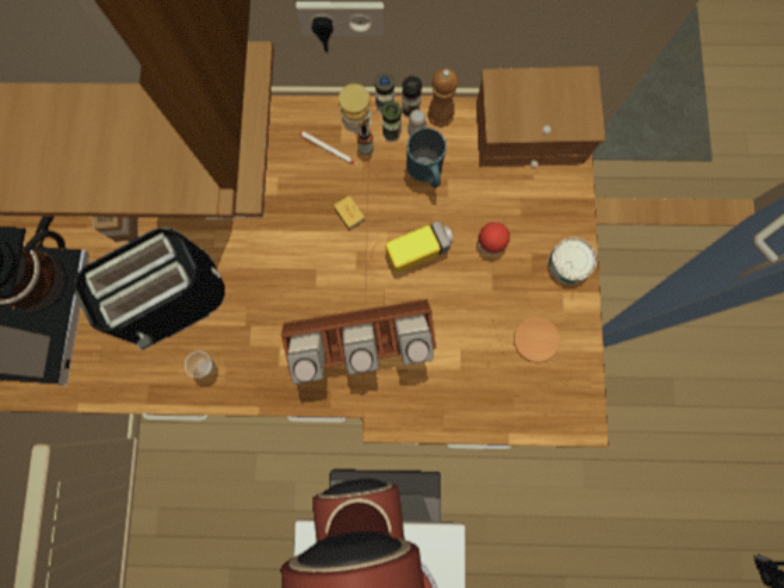

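The top view shows the rack around (360,340), with buttons at (304,368), (361,358) and (418,350). The coaster is at (537,339), the timer at (494,237), the tin at (573,262) and the glass at (198,365).
Possible look-alikes: the three rack canisters (white with grey lids, the ones I want), and the lying yellow one at (418,247), which is excluded. I'll check this in one close crop.

Run:
```python
import cv2,numpy as np
t=np.load("pics/top0.npz")["color"]; s=np.load("pics/scene0.npz")["color"]
a=cv2.resize(t[205:285,190:320],None,fx=6,fy=6,interpolation=cv2.INTER_CUBIC)[:, :780]
b=cv2.resize(s[185:290,240:345],None,fx=5,fy=5,interpolation=cv2.INTER_CUBIC)
cv2.imwrite("pics/c1.png",a[:,:,::-1]);cv2.imwrite("pics/c2.png",b[:,:,::-1])
```

```text
(no output)
```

View pics/c1.png

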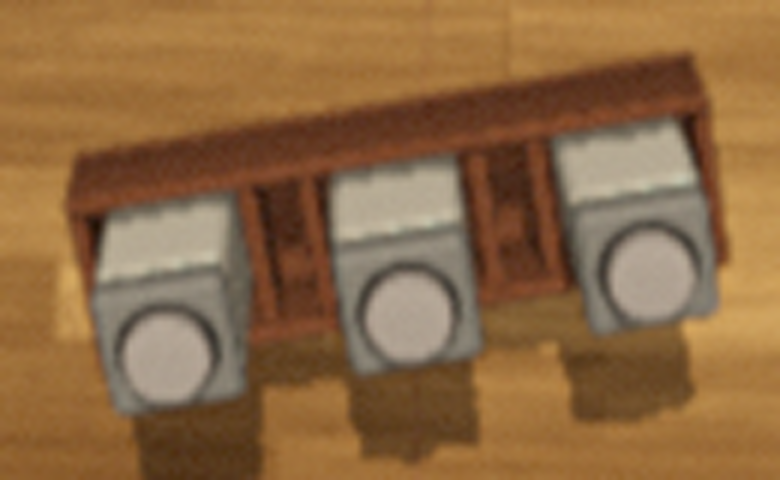

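View pics/c2.png

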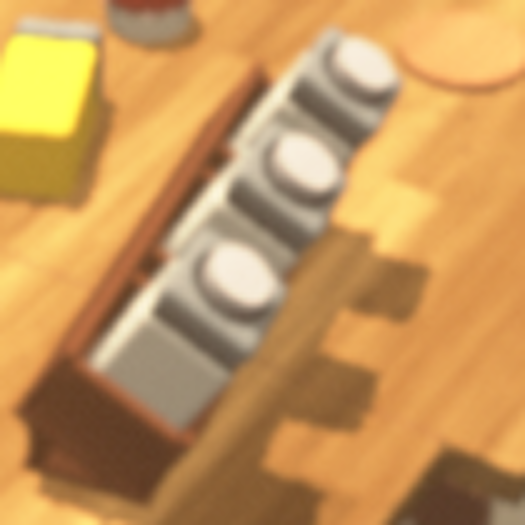

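The crops confirm three white canisters with grey lids. In the top crop their button discs are at (167,355), (410,315) and (651,273). In the scene crop they are at (241,274), (306,162) and (364,65).

```bash
cat > h.py <<'E'
import numpy as np
def ray(r,u,v):
    K,E=r["camera_matrix"],r["extrinsics"]
    d=E[:3,:3]@np.linalg.solve(K,[u,v,1.]); return E[:3,3],d/np.linalg.norm(d)
def plane(r,u,v,z):
    o,d=ray(r,u,v); return o+d*(z-o[2])/d[2]
def tri(a,b):
    (o,d),(p,e)=a,b
    s=np.linalg.lstsq(np.c_[d,-e],p-o,rcond=None)[0]
    x,y=o+s[0]*d,p+s[1]*e
    return (x+y)/2,np.linalg.norm(x-y)
E
python3 - <<'E'
from h import *
import cv2
t=np.load("pics/top0.npz");s=np.load("pics/scene0.npz")
A=[(167,355),(410,315),(651,273)];B=[(241,274),(306,162),(364,65)]
P=[]
for a,b in zip(A,B):
    a=np.array(a)/6+[190,205]-.42;b=np.array(b)/5+[240,185]-.4
    x,g=tri(ray(t,*a),ray(s,*b));P.append(x);print(x.round(4),g.round(4))
d=P[0]-P[2];print("yaw",np.degrees(np.arctan2(-d[0],d[1])),np.linalg.norm(d))
# disc size by mask in the top view, other objects
for n,(u,v),z in (("coaster",(537,339),.008),("timer",(494,237),.06),("tin",(573,262),.04),("glass",(198,365),.059),("yellow",(418,247),.056)):
    print(n,plane(t,u/1.4-.15,v/1.4-.15,z).round(3))
e=[plane(t,u/6+190-.42,v/6+205-.42,.085) for u,v in ((72,160),(692,58))]
d=e[0]-e[1];print("back edge",np.array(e).round(3),np.degrees(np.arctan2(-d[0],d[1])),np.linalg.norm(d))
hsv=cv2.cvtColor(t["color"],cv2.COLOR_RGB2HSV)
h=hsv[225:262,360:410].astype(int);print(hsv[242,383],hsv[225,365])
E
```

```text
[0.4251 0.1317 0.1473] 0.0018
[0.4434 0.0336 0.1473] 0.0008
[ 0.462  -0.0643  0.1464] 0.0014
yaw 10.668193456533212 0.19941791645285992
coaster [ 0.504 -0.306  0.008]
timer [ 0.697 -0.216  0.06 ]
tin [ 0.654 -0.374  0.04 ]
glass [0.437 0.348 0.059]
yellow [ 0.676 -0.067  0.056]
back edge [[ 0.514  0.187  0.085]
 [ 0.564 -0.084  0.085]] 10.391537965046743 0.2751034926699744
[ 15 144 199] [ 17 158 174]
```

Yaw is about 10.5° and the button tops agree within 2 mm between views. Next is a planner helper, then the move to the pre-press pose above the left canister.

```bash
cat >> h.py <<'E'
from scipy.spatial.transform import Rotation as Ro
yaw=np.radians(10.5); ry=np.array([-np.sin(yaw),np.cos(yaw),0]); rx=np.array([np.cos(yaw),np.sin(yaw),0])
a=-0.5*rx+np.array([0,0,np.cos(np.pi/6)])
B=np.array([[.4251,.1317,.1473],[.4434,.0336,.1473],[.462,-.0643,.1464]])
def frame(z,y): return np.c_[np.cross(y,z),y,z]
RT=frame(-a,-ry); RD=frame(np.array([0,0,-1.]),-ry)
def go(p,R,p0,R0):
    print("xyz",(R0.T@(np.asarray(p)-p0)/.5).round(3).tolist(),"turn",(Ro.from_matrix(R0.T@R).as_rotvec()/(np.pi/2)).round(3).tolist())
E
python3 - <<'E'
from h import *
from station import ctrl
s=ctrl.observe();p,R=s["ee_pos"],s["ee_rot"]
go([.45,-.35,.38],RT,p,R); go(B[0]+a*.123,RT,p,R)
E
```

```text
xyz [0.687, -0.34, -0.154] turn [-0.014, 0.333, 0.049]
xyz [0.767, -1.292, 0.1] turn [-0.014, 0.333, 0.049]
```

>>> jog_arm --turn '[[-0.014,0.333,0.049],[-0.014,0.333,0.049],[-0.014,0.333,0.049],[-0.014,0.333,0.049],[-0.014,0.333,0.049],[-0.014,0.333,0.049],[-0.014,0.333,0.049],[-0.014,0.333,0.049],[-0.014,0.333,0.049],[-0.014,0.333,0.049]]' --xyz '[[0.687,-0.34,-0.154],[0.687,-0.34,-0.154],[0.687,-0.34,-0.154],[0.687,-0.34,-0.154],[0.687,-0.34,-0.154],[0.687,-0.34,-0.154],[0.687,-0.34,-0.154],[0.687,-0.34,-0.154],[0.687,-0.34,-0.154],[0.687,-0.34,-0.154]]' --claw '[1,1,1,1,1,1,1,1,1,1]' --squeeze 20

```text
time_s: 1.1
ee_pos: [0.4502, -0.3494, 0.3806]
ee_rot: [[0.851, 0.185, 0.491], [0.161, -0.983, 0.091], [0.499, 0.001, -0.867]]
force: [0.4, -0.3, -0.3]
finger_gap: -0.0
finger_force: 0.0
```

Run:
```python
from h import *
from station import ctrl
s=ctrl.observe();p,R=s["ee_pos"],s["ee_rot"]
print(p,s["joint_pos"].round(1),s["finger_gap"],s["force"])
go(B[0]+a*.123,RT,p,R)
```

```text
[ 0.45019577 -0.34937614  0.38058869] [-55.  -14.8 104.3  27.6  78.5  21.6] -0.00012382002600021868 [ 0.409461   -0.28942694 -0.33917625]
xyz [-0.121, -0.956, 0.221] turn [-0.0, 0.001, 0.002]
```

>>> jog_arm --turn '[[0,0,0],[0,0,0],[0,0,0],[0,0,0],[0,0,0],[0,0,0],[0,0,0],[0,0,0],[0,0,0],[0,0,0],[0,0,0],[0,0,0],[0,0,0],[0,0,0]]' --xyz '[[-0.121,-0.956,0.1],[-0.121,-0.956,0.1],[-0.121,-0.956,0.1],[-0.121,-0.956,0.1],[-0.121,-0.956,0.1],[-0.121,-0.956,0.1],[-0.121,-0.956,0.1],[-0.121,-0.956,0.1],[-0.121,-0.956,0.1],[-0.121,-0.956,0.1],[-0.121,-0.956,0.221],[-0.121,-0.956,0.221],[-0.121,-0.956,0.221],[-0.121,-0.956,0.221]]' --claw '[1,1,1,1,1,1,1,1,1,1,1,1,1,1]'

```text
time_s: 2.5
ee_pos: [0.3662, 0.1187, 0.2558]
ee_rot: [[0.851, 0.179, 0.493], [0.155, -0.984, 0.088], [0.501, 0.002, -0.865]]
force: [-0.6, -0.3, 0.8]
finger_gap: -0.002
finger_force: 0.0
```

Run:
```python
from h import *
from station import ctrl,optics
import cv2
s=ctrl.observe();p,R=s["ee_pos"],s["ee_rot"]
print(p,s["joint_pos"].round(1),s["force"])
go(B[0]+a*.073,RT,p,R)
r=optics.capture("wrist");np.savez("pics/w1.npz",**r);cv2.imwrite("pics/w1.png",r["color"][:,:,::-1])
E=r["extrinsics"];K=r["camera_matrix"]
for b in list(B)+[p+R[:,2]*.073]:
    c=np.linalg.inv(E)@np.r_[b,1];q=K@c[:3];print((q[:2]/q[2]).round(0))
```

```text
[0.36621015 0.11869313 0.25583285] [  5.6 -53.3 139.8   2.5  63.6  84.8] [-0.62926156 -0.25490988  0.75289391]
xyz [-0.004, -0.004, 0.102] turn [0.002, -0.001, -0.001]
[279. 237.]
[453. 237.]
[625. 236.]
[283. 275.]
```

View pics/w1.png

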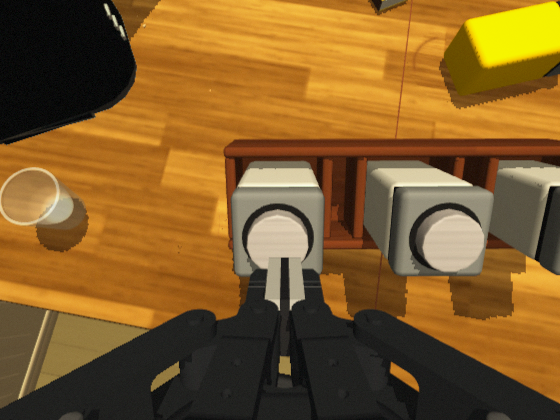

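The wrist view shows the left button at (278,240), where it was predicted, with the closed fingertips in front of it. Now I'll press in steps.

>>> jog_arm --turn '[[0,0,0],[0,0,0],[0,0,0],[0,0,0],[0,0,0],[0,0,0],[0,0,0]]' --xyz '[[-0.004,-0.004,0.05],[-0.004,-0.004,0.08],[-0.004,-0.004,0.09],[-0.004,-0.004,0.1],[-0.004,-0.004,0.105],[-0.004,-0.004,0.11],[-0.004,-0.004,0.11]]' --claw '[1,1,1,1,1,1,1]'

```text
time_s: 3.25
ee_pos: [0.391, 0.1267, 0.2069]
ee_rot: [[0.85, 0.182, 0.494], [0.158, -0.983, 0.09], [0.502, 0.002, -0.865]]
force: [0.4, -0.4, 2.0]
finger_gap: 0.001
finger_force: 0.9
```

>>> jog_arm --turn '[[0,0,0],[0,0,0],[0,0,0],[0,0,0]]' --xyz '[[0,0,0.004],[0,0,0.008],[0,0,0.012],[0,0,0.012]]' --claw '[1,1,1,1]'

```text
time_s: 3.65
ee_pos: [0.3943, 0.1272, 0.204]
ee_rot: [[0.85, 0.183, 0.494], [0.16, -0.983, 0.089], [0.501, 0.003, -0.865]]
force: [-16.7, -7.2, 18.4]
finger_gap: -0.0
finger_force: 12.8
```

>>> jog_arm --turn '[[0,0,0],[0,0,0],[0,0,0]]' --xyz '[[0,0,0.004],[0,0,0.008],[0,0,0.008]]' --claw '[1,1,1]'

```text
time_s: 3.95
ee_pos: [0.3982, 0.128, 0.2069]
ee_rot: [[0.847, 0.184, 0.499], [0.16, -0.983, 0.09], [0.507, 0.004, -0.862]]
force: [-35.8, -10.8, 42.4]
finger_gap: 0.005
finger_force: 27.7
```

>>> jog_arm --turn '[[0,0,0],[0,0,0],[0,0,0]]' --xyz '[[0,0,-0.03],[0,0,-0.12],[0,0,-0.12]]' --claw '[1,1,1]'

```text
time_s: 4.25
ee_pos: [0.3663, 0.1226, 0.2561]
ee_rot: [[0.845, 0.183, 0.503], [0.158, -0.983, 0.092], [0.511, 0.002, -0.859]]
force: [0.9, -0.4, 1.1]
finger_gap: 0.004
finger_force: 0.0
```

Run:
```python
from h import *
from station import ctrl,optics
import cv2
s=ctrl.observe();p,R=s["ee_pos"],s["ee_rot"]
print(p,R.round(3).tolist(),s["joint_pos"].round(1),s["force"])
go(B[1]+a*.123,RT,p,R)
r=optics.capture("wrist");np.savez("pics/w2.npz",**r)
w1=np.load("pics/w1.npz")["color"]
o=np.hstack([w1[140:300,190:500],r["color"][140:300,190:500]])
cv2.imwrite("pics/w2.png",cv2.resize(o,(780,201))[:,:,::-1])
for c in (w1,r["color"]):
    g=cv2.medianBlur(cv2.cvtColor(c,cv2.COLOR_RGB2GRAY),3)
    print(cv2.HoughCircles(g[140:300],cv2.HOUGH_GRADIENT,1.2,60,param1=120,param2=22,minRadius=20,maxRadius=45))
```

```text
[0.36632111 0.12264644 0.25614353] [[0.845, 0.183, 0.503], [0.158, -0.983, 0.092], [0.511, 0.002, -0.859]] [  6.3 -53.5 139.9   2.4  62.9  85.2] [ 0.91856474 -0.44002757  1.06513167]
xyz [-0.006, 0.203, 0.002] turn [0.001, -0.008, 0.001]
[[[276.6       97.8       35.      ]
  [447.00003   99.00001   37.52    ]
  [ 33.        61.800003  32.24    ]
  [509.40002   59.4       40.28    ]
  [371.40002   59.4       40.28    ]]]
[[[456.6      101.4       34.88    ]
  [288.6      105.00001   31.880001]
  [ 37.800003  64.200005  30.68    ]
  [366.6       75.        37.64    ]
  [513.        65.4       38.96    ]
  [269.40002   47.4       28.400002]]]
```

View pics/w2.png

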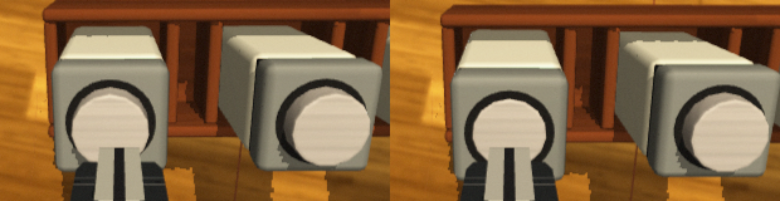

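After the press and release, the left disc is smaller (r≈32 against 35 px) and sits centred in its dark ring. The left button stays down, so that one is sound. Next is the middle one.

>>> jog_arm --turn '[[0,-0.008,0],[0,-0.008,0],[0,-0.008,0],[0,-0.008,0],[0,-0.008,0],[0,-0.008,0],[0,-0.008,0],[0,-0.008,0],[0,-0.008,0],[0,-0.008,0],[0,-0.008,0],[0,-0.008,0]]' --xyz '[[-0.006,0.1,0.002],[-0.006,0.203,0.002],[-0.006,0.203,0.002],[-0.006,0.203,0.05],[-0.006,0.203,0.08],[-0.006,0.203,0.09],[-0.006,0.203,0.1],[-0.006,0.203,0.105],[-0.006,0.203,0.11],[-0.006,0.203,0.115],[-0.006,0.203,0.12],[-0.006,0.203,0.12]]' --claw '[1,1,1,1,1,1,1,1,1,1,1,1]'

```text
time_s: 5.5
ee_pos: [0.414, 0.0272, 0.2062]
ee_rot: [[0.853, 0.186, 0.488], [0.164, -0.983, 0.087], [0.495, 0.006, -0.869]]
force: [-40.7, -3.0, 44.6]
finger_gap: -0.003
finger_force: 28.5
```

>>> jog_arm --turn '[[0,0,0],[0,0,0],[0,0,0]]' --xyz '[[0,0,-0.03],[0,0,-0.12],[0,0,-0.12]]' --claw '[1,1,1]'

```text
time_s: 5.8
ee_pos: [0.3834, 0.022, 0.2564]
ee_rot: [[0.85, 0.183, 0.495], [0.162, -0.983, 0.086], [0.502, 0.007, -0.865]]
force: [0.7, -0.2, 0.4]
finger_gap: -0.001
finger_force: 0.0
```

Run:
```python
from h import *
from station import ctrl,optics
import cv2
s=ctrl.observe();p,R=s["ee_pos"],s["ee_rot"]
print(p,s["joint_pos"].round(1),s["force"])
go(B[2]+a*.123,RT,p,R)
r=optics.capture("wrist");np.savez("pics/w3.npz",**r)
cv2.imwrite("pics/w3.png",cv2.resize(r["color"][140:300,60:500],(800,291))[:,:,::-1])
```

```text
[0.3834485  0.02203122 0.25639619] [-14.4 -53.7 139.9  13.   66.5  62.6] [ 0.67632213 -0.19629691  0.40747977]
xyz [-0.004, 0.198, 0.007] turn [0.004, -0.001, 0.003]
```

View pics/w3.png

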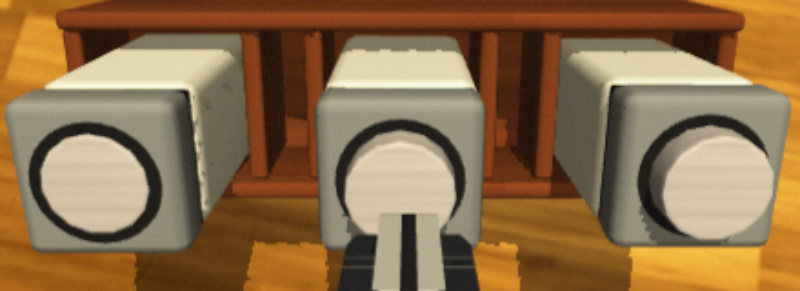

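The left button (95,183) is flush in its ring. The middle one (400,185) covers the lower ring again, so it sprang up even though it was bottomed out at about 60 N. The right one (715,183) hasn't been pressed yet, so I'll do that now.

>>> jog_arm --turn '[[0,0,0],[0,0,0],[0,0,0],[0,0,0],[0,0,0],[0,0,0],[0,0,0],[0,0,0],[0,0,0],[0,0,0],[0,0,0],[0,0,0],[0,0,0],[0,0,0],[0,0,0]]' --xyz '[[-0.004,0.1,0.007],[-0.004,0.198,0.007],[-0.004,0.198,0.007],[-0.004,0.198,0.05],[-0.004,0.198,0.08],[-0.004,0.198,0.09],[-0.004,0.198,0.1],[-0.004,0.198,0.105],[-0.004,0.198,0.11],[-0.004,0.198,0.115],[-0.004,0.198,0.12],[-0.004,0.198,0.122],[-0.004,0.198,0.09],[-0.004,0.198,-0.05],[-0.004,0.198,-0.05]]' --claw '[1,1,1,1,1,1,1,1,1,1,1,1,1,1,1]'

```text
time_s: 7.35
ee_pos: [0.3868, -0.078, 0.2736]
ee_rot: [[0.854, 0.183, 0.486], [0.162, -0.983, 0.085], [0.494, 0.006, -0.87]]
force: [0.1, -0.3, 0.7]
finger_gap: -0.004
finger_force: 0.0
```

Run:
```python
from h import *
from station import ctrl,optics
import cv2
s=ctrl.observe();p,R=s["ee_pos"],s["ee_rot"]
print(p,s["joint_pos"].round(1),s["force"])
r=optics.capture("wrist");np.savez("pics/w4.npz",**r)
cv2.imwrite("pics/w4.png",r["color"][:,:,::-1])
go(B[1]+a*.11,RT,p,R)
```

```text
[ 0.38677733 -0.07795333  0.27362222] [-32.7 -49.  136.   20.7  71.4  43.8] [ 0.06042179 -0.27436363  0.67826065]
xyz [0.006, -0.199, 0.074] turn [0.003, 0.004, 0.002]
```

View pics/w4.png

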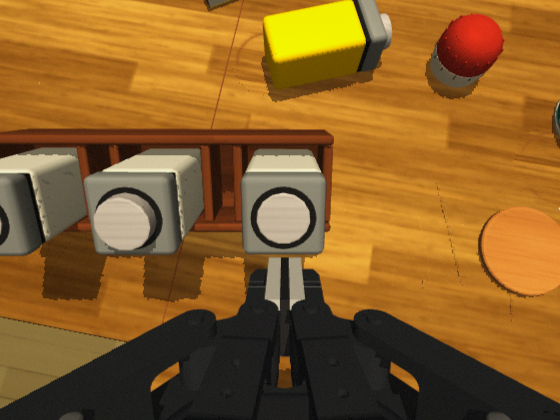

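The right button at (284,217) stayed flush and the middle one at (125,222) is up, so the middle canister is the worn one. I'll open the gripper, go over it and descend.

>>> jog_arm --turn '[[0.003,0.004,0.002],[0.003,0.004,0.002],[0.003,0.004,0.002],[0.003,0.004,0.002],[0.003,0.004,0.002],[0.003,0.004,0.002],[0.003,0.004,0.002],[0.003,0.004,0.002],[0.003,0.004,0.002],[0.003,0.004,0.002],[0.003,0.004,0.002],[0.003,0.004,0.002],[0.003,0.004,0.002]]' --xyz '[[0.006,-0.1,0],[0.006,-0.2,0],[0.006,-0.2,0],[0.006,-0.2,0.05],[0.006,-0.2,0.07],[0.006,-0.2,0.07],[0.006,-0.2,0.11],[0.006,-0.2,0.15],[0.006,-0.2,0.19],[0.006,-0.2,0.22],[0.006,-0.2,0.24],[0.006,-0.2,0.26],[0.006,-0.2,0.26]]' --claw '[0,0,0,0,0,0,0,0,0,0,0,0,0]'

```text
time_s: 8.7
ee_pos: [0.4334, 0.0322, 0.1559]
ee_rot: [[0.856, 0.181, 0.483], [0.155, -0.983, 0.094], [0.492, -0.005, -0.87]]
force: [-0.5, 0.9, 0.1]
finger_gap: 0.999
finger_force: 0.0
```

Run:
```python
from h import *
from station import ctrl
s=ctrl.observe();p,R=s["ee_pos"],s["ee_rot"]
print(p,R.round(3).tolist(),s["joint_pos"].round(1),s["force"],s["finger_gap"])
go(B[1]+a*.014,RT,p,R)
```

```text
[0.4333849  0.03215767 0.15585156] [[0.856, 0.181, 0.483], [0.155, -0.983, 0.094], [0.492, -0.005, -0.87]] [-10.7 -33.6 139.3  14.3  47.5  61.8] [-0.49032494  0.8518617   0.10040777] 0.9988268278245026
xyz [0.009, 0.001, -0.003] turn [-0.003, 0.006, -0.002]
```

>>> jog_arm --turn '[[-0.003,0.006,-0.002],[-0.003,0.006,-0.002],[-0.003,0.006,-0.002],[-0.003,0.006,-0.002],[-0.003,0.006,-0.002],[-0.003,0.006,-0.002],[-0.003,0.006,-0.002],[-0.003,0.006,-0.002]]' --xyz '[[0.006,0,0],[0.006,0,0],[0.006,0,0],[0.006,0,0],[0.006,0,0],[0.006,0,0],[0.006,0,0],[0.006,0,0]]' --claw '[0,1,1,1,1,1,1,1]' --squeeze 30

```text
time_s: 9.5
ee_pos: [0.4366, 0.0329, 0.1593]
ee_rot: [[0.849, 0.183, 0.495], [0.159, -0.983, 0.09], [0.504, 0.002, -0.864]]
force: [-4.9, -0.1, 5.9]
finger_gap: 0.652
finger_force: 36.7
```

>>> jog_arm --turn '[[0,0,0],[0,0,0],[0,0,0],[0,0,0],[0,0,0],[0,0,0],[0,0,0],[0,0,0],[0,0,0],[0,0,0]]' --xyz '[[0,0,-0.01],[0,0,-0.03],[0,0,-0.05],[0,0,-0.07],[0,0,-0.09],[0,0,-0.11],[0,0,-0.13],[0,0,-0.15],[0,0,-0.16],[0,0,-0.16]]' --claw '[1,1,1,1,1,1,1,1,1,1]'

```text
time_s: 10.5
ee_pos: [0.3963, 0.0257, 0.2275]
ee_rot: [[0.85, 0.182, 0.494], [0.158, -0.983, 0.09], [0.503, 0.001, -0.865]]
force: [0.4, -0.1, -2.4]
finger_gap: 0.653
finger_force: 35.9
```

Run:
```python
from h import *
from station import ctrl,optics
import cv2
s=ctrl.observe();p,R=s["ee_pos"],s["ee_rot"]
print(p,s["joint_pos"].round(1),s["force"],s["finger_gap"])
# coaster centre: orange blob in the wrist view w4 and top view
for f,b in (("top0",(360,220,410,265)),("w4",(470,195,560,310))):
    r=np.load(f"pics/{f}.npz");c=r["color"][b[1]:b[3],b[0]:b[2]]
    lab=cv2.cvtColor(c,cv2.COLOR_RGB2LAB).astype(int)
    m=((lab[...,1]>lab[...,1].mean()+ (0.5)*lab[...,1].std())).astype(np.uint8)
    m=cv2.morphologyEx(m,cv2.MORPH_OPEN,np.ones((3,3)))
    k=max(cv2.findContours(m,0,2)[0],key=cv2.contourArea);(x,y),ax,_=cv2.fitEllipse(cv2.convexHull(k))
    print(f,x+b[0],y+b[1],ax,plane(r,x+b[0],y+b[1],.008))
o=optics.capture("top");cv2.imwrite("pics/t2.png",o["color"][:,:,::-1]);np.savez("pics/top2.npz",**o)
C=np.array([.504,-.306,0]);
go(p+[.02,0,.14],RT,p,R)
go(C+[0,0,.30],RD,p,R)
```

```text
[0.39631402 0.02571556 0.22747125] [-13.2 -49.2 140.6  13.3  61.3  62.7] [ 0.35655959 -0.1055333  -2.36641456] 0.6525213902187262
top0 383.16247940063477 241.89934158325195 (31.628267288208008, 32.585330963134766) [ 0.50384686 -0.30527276  0.008     ]
w4 523.8047027587891 240.03839111328125 (64.74829864501953, 87.74353790283203) [ 0.51068288 -0.30270696  0.008     ]
xyz [0.175, 0.008, -0.222] turn [0.001, -0.002, 0.001]
xyz [0.151, 0.692, -0.079] turn [0.001, -0.335, 0.0]
```

The weight reads 2.4 N and the gap is steady, so the canister is held. Next I lift, then move over while turning upright.

>>> jog_arm --turn '[[0,0,0],[0,0,0],[0,0,0],[0,0,0],[0,0,0],[0,0,0],[0,-0.03,0],[0,-0.06,0],[0,-0.1,0],[0,-0.135,0],[0,-0.17,0],[0,-0.2,0],[0,-0.235,0],[0,-0.27,0],[0,-0.3,0],[0,-0.335,0],[0,-0.335,0],[0,-0.335,0]]' --xyz '[[0.02,0,-0.03],[0.05,0,-0.07],[0.09,0,-0.12],[0.13,0,-0.17],[0.16,0,-0.21],[0.175,0.008,-0.222],[0.18,0.07,-0.222],[0.185,0.14,-0.222],[0.19,0.21,-0.222],[0.195,0.28,-0.222],[0.2,0.35,-0.22],[0.205,0.42,-0.22],[0.21,0.49,-0.22],[0.22,0.56,-0.22],[0.225,0.63,-0.218],[0.231,0.692,-0.217],[0.231,0.692,-0.217],[0.231,0.692,-0.217]]' --claw '[1,1,1,1,1,1,1,1,1,1,1,1,1,1,1,1,1,1]'

```text
time_s: 12.35
ee_pos: [0.5043, -0.3063, 0.3771]
ee_rot: [[0.983, 0.182, -0.002], [0.182, -0.983, 0.002], [-0.002, -0.002, -1.0]]
force: [-0.0, -0.1, -2.5]
finger_gap: 0.652
finger_force: 35.8
```

Run:
```python
from h import *
from station import ctrl,optics
import cv2
s=ctrl.observe();p,R=s["ee_pos"],s["ee_rot"]
print(p,R.round(3).tolist(),s["joint_pos"].round(1),s["force"],s["finger_gap"])
C=np.array([.504,-.3055,0]);go(C+[0,0,.18],RD,p,R)
t=optics.capture("top")["color"];c=optics.capture("scene")["color"]
np.savez("pics/sc3.npz",color=c)
cv2.imwrite("pics/t3.png",np.hstack([cv2.resize(t[170:290,180:440],(520,240)),cv2.resize(c[130:250,250:390],(280,240))])[:,:,::-1])
```

```text
[ 0.50432475 -0.30632173  0.37713707] [[0.983, 0.182, -0.002], [0.182, -0.983, 0.002], [-0.002, -0.002, -1.0]] [-38.5  -3.5  92.    0.   91.7  41. ] [-0.02239639 -0.09821506 -2.53722384] 0.6523873601653406
xyz [0.0, -0.001, 0.394] turn [-0.001, 0.001, -0.0]
```

View pics/t3.png

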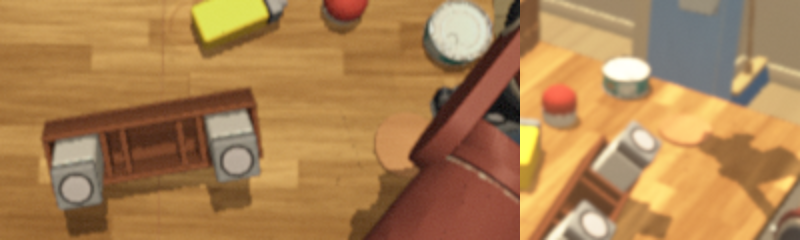

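The held canister is over the coaster, the rack still holds the two sound canisters with buttons down, and the bystanders haven't moved. Lowering now.

>>> jog_arm --turn '[[0,0,0],[0,0,0],[0,0,0],[0,0,0],[0,0,0],[0,0,0],[0,0,0],[0,0,0],[0,0,0],[0,0,0],[0,0,0],[0,0,0]]' --xyz '[[0,-0.001,0.04],[0,-0.001,0.1],[0,-0.001,0.17],[0,-0.001,0.24],[0,-0.001,0.3],[0,-0.001,0.35],[0,-0.001,0.39],[0,-0.001,0.41],[0,-0.001,0.42],[0,-0.001,0.426],[0,-0.001,0.43],[0,-0.001,0.43]]' --claw '[1,1,1,1,1,1,1,1,1,1,1,1]'

```text
time_s: 13.65
ee_pos: [0.5047, -0.306, 0.1657]
ee_rot: [[0.983, 0.183, 0.002], [0.183, -0.983, -0.002], [0.001, 0.002, -1.0]]
force: [-0.4, 0.4, -2.0]
finger_gap: 0.652
finger_force: 35.8
```

Run:
```python
from h import *
from station import ctrl,optics
import cv2
s=ctrl.observe();p,R=s["ee_pos"],s["ee_rot"]
print(p,R.round(3).tolist(),s["force"])
t=optics.capture("wrist")["color"];c=optics.capture("scene")["color"]
cv2.imwrite("pics/t4.png",np.hstack([cv2.resize(t[:,80:480],(380,400)),cv2.resize(c[130:230,290:390],(400,400),interpolation=cv2.INTER_CUBIC)])[:,:,::-1])
```

```text
[ 0.50474468 -0.30597975  0.16574741] [[0.983, 0.183, 0.002], [0.183, -0.983, -0.002], [0.001, 0.002, -1.0]] [-0.44179901  0.41575684 -1.96561953]
```

View pics/t4.png

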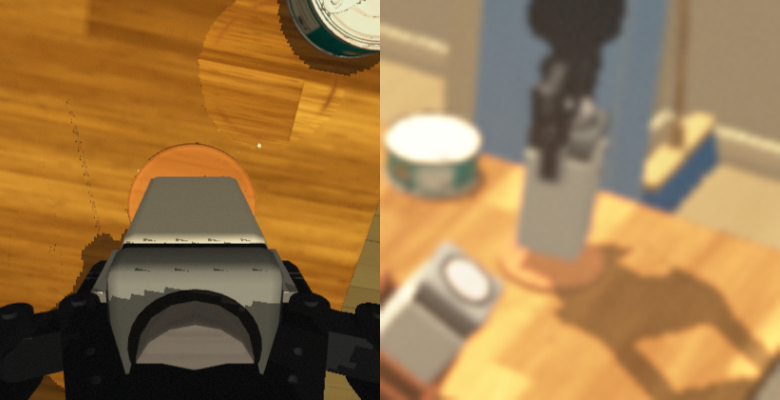

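The canister is upright and centred over the coaster: its lower edge spans 148–240 px and the coaster 130–256 px. I'll continue to contact.

>>> jog_arm --turn '[[0,0,0],[0,0,0],[0,0,0],[0,0,0],[0,0,0]]' --xyz '[[0,0,0.003],[0,0,0.006],[0,0,0.009],[0,0,0.012],[0,0,0.012]]' --claw '[1,1,1,1,1]'

```text
time_s: 14.25
ee_pos: [0.5042, -0.3056, 0.1584]
ee_rot: [[0.983, 0.183, -0.0], [0.183, -0.983, -0.001], [-0.0, 0.001, -1.0]]
force: [-0.6, -0.6, -3.3]
finger_gap: 0.653
finger_force: 35.8
```

>>> jog_arm --turn '[[0,0,0],[0,0,0],[0,0,0]]' --xyz '[[0,0,0.003],[0,0,0.006],[0,0,0.006]]' --claw '[1,1,1]'

```text
time_s: 14.55
ee_pos: [0.5042, -0.3056, 0.1555]
ee_rot: [[0.983, 0.183, 0.0], [0.183, -0.983, -0.001], [-0.0, 0.001, -1.0]]
force: [-1.3, -0.3, -2.4]
finger_gap: 0.65
finger_force: 35.8
```

>>> jog_arm --turn '[[0,0,0],[0,0,0],[0,0,0]]' --xyz '[[0,0,0.002],[0,0,0.003],[0,0,0.003]]' --claw '[1,1,1]'

```text
time_s: 14.85
ee_pos: [0.5043, -0.3057, 0.1543]
ee_rot: [[0.983, 0.183, 0.0], [0.183, -0.983, -0.001], [0.0, 0.001, -1.0]]
force: [0.6, -0.2, -2.1]
finger_gap: 0.654
finger_force: 35.8
```

>>> jog_arm --turn '[[0,0,0],[0,0,0],[0,0,0]]' --xyz '[[0,0,0.002],[0,0,0.003],[0,0,0.003]]' --claw '[1,1,1]'

```text
time_s: 15.15
ee_pos: [0.5043, -0.3057, 0.1527]
ee_rot: [[0.983, 0.183, 0.0], [0.183, -0.983, -0.001], [0.0, 0.001, -1.0]]
force: [0.8, -0.3, -2.5]
finger_gap: 0.653
finger_force: 35.8
```

>>> jog_arm --turn '[[0,0,0],[0,0,0],[0,0,0]]' --xyz '[[0,0,0.002],[0,0,0.003],[0,0,0.003]]' --claw '[1,1,1]'

```text
time_s: 15.45
ee_pos: [0.5045, -0.3058, 0.1516]
ee_rot: [[0.983, 0.183, 0.001], [0.183, -0.983, -0.001], [0.0, 0.001, -1.0]]
force: [-0.3, 0.7, -0.8]
finger_gap: 0.648
finger_force: 36.0
```

>>> jog_arm --turn '[[0,0,0],[0,0,0]]' --xyz '[[0,0,0.002],[0,0,0.002]]' --claw '[1,1]'

```text
time_s: 15.65
ee_pos: [0.5048, -0.3058, 0.1515]
ee_rot: [[0.983, 0.183, 0.001], [0.183, -0.983, -0.001], [0.001, 0.001, -1.0]]
force: [-1.3, 1.7, 5.0]
finger_gap: 0.655
finger_force: 36.6
```

Contact at +5 N. I'll open, then retreat straight up.

>>> jog_arm --turn '[[0,0,0],[0,0,0],[0,0,0],[0,0,0],[0,0,0],[0,0,0],[0,0,0],[0,0,0],[0,0,0],[0,0,0],[0,0,0],[0,0,0],[0,0,0]]' --xyz '[[0,0,0],[0,0,0],[0,0,0],[0,0,0],[0,0,0],[0,0,-0.01],[0,0,-0.04],[0,0,-0.1],[0,0,-0.2],[0,0,-0.3],[0,0,-0.4],[0,0,-0.4],[0,0,-0.4]]' --claw '[0.6,0.3,0,0,0,0,0,0,0,0,0,0,0]'

```text
time_s: 16.95
ee_pos: [0.5048, -0.3058, 0.3541]
ee_rot: [[0.983, 0.183, 0.005], [0.183, -0.983, -0.005], [0.004, 0.006, -1.0]]
force: [-0.2, -0.4, -0.9]
finger_gap: 1.001
finger_force: 0.0
```

Run:
```python
from h import *
from station import ctrl,optics
import cv2
s=ctrl.observe();p,R=s["ee_pos"],s["ee_rot"];print(p,s["force"],s["finger_gap"])
r=optics.capture("wrist");c=r["color"];t=optics.capture("scene")["color"];np.savez("pics/w5.npz",**r)
E=np.linalg.inv(r["extrinsics"]);K=r["camera_matrix"]
C=np.array([.504,-.3055,0])
for z in (.008,.128,.14):
    q=K@(E@np.r_[C[:2],z,1])[:3];print(z,q[:2]/q[2])
g=cv2.cvtColor(c,cv2.COLOR_RGB2GRAY)
print(cv2.HoughCircles(cv2.medianBlur(g,3),cv2.HOUGH_GRADIENT,1.2,80,param1=120,param2=25,minRadius=18,maxRadius=60))
hsv=cv2.cvtColor(c,cv2.COLOR_RGB2HSV);m=((hsv[...,1]<60)&(hsv[...,2]>70)).astype(np.uint8)
for k in cv2.findContours(m,0,2)[0]:
    if cv2.contourArea(k)>800: print(cv2.contourArea(k),cv2.minAreaRect(k))
n,o=np.load("pics/scene0.npz")["color"],t
d=(np.abs(n.astype(int)-o).max(2)>40)
for nm,(u,v) in dict(timer=(269,183),tin=(303,169),glass=(232,325)).items(): print(nm,d[v-15:v+15,u-15:u+15].mean())
cv2.imwrite("pics/w5.png",c[:,:,::-1])
```

```text
[ 0.50476203 -0.30584693  0.35410293] [-0.21819171 -0.4167747  -0.9163031 ] 1.0008487967134787
0.008 [281.8190915  168.36991614]
0.128 [281.63601706 192.90401087]
0.14 [281.60982133 196.41454166]
[[[381.        33.        44.64    ]
  [281.40002  168.6       38.04    ]
  [ 60.600002 153.        42.120003]
  [150.6      310.2       28.32    ]]]
3929.5 ((282.0, 192.0), (64.0, 64.0), 90.0)
5027.5 ((381.5, 38.0), (76.0, 85.0), 90.0)
timer 0.0
tin 0.0
glass 0.0
```

In the wrist view the lid centre is at (282,192), against (281.6,192.9) predicted for the coaster's centre. The canister is upright and centred, and the timer, tin and glass are unchanged.

```bash
python3 -c "
from station import ctrl
print(ctrl.sign_off())"
```

```text
the job is handed in; nothing more can be done
None
```

I pressed all three buttons from left to right; only the middle one sprang up, so that canister now stands upright in the middle of the coaster, the two sound ones are still in the rack with buttons down, the timer, tin and glass were not moved, and the job is handed in at about 17 s.

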